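Free a locked board tray through the tester's release hole

ROBOT

A 6-joint arm with a two-finger parallel gripper is mounted at the origin on a cart in front of the work surface, level with it; the furniture and walls round the work are solid. World frame = base frame: x ahead of the robot, y to its left, z up, the work surface at z = 0. Lengths are in m, angles in rad, forces in N, time in s.
With the tool pointing down it reaches from about 0.25 to 0.725 m from the base axis. Payload 4 kg.
Tool frame: the origin (TCP) lies midway between the tips of the shut fingers; the grasp point (between the pads) lies 19 mm behind it; z points along the fingers, y is the direction in which the jaws open and shut (so a half turn about z gives the same grasp; the last joint's range is limited). The gripper opens to 85 mm and grips with 20 to 120 N. Pads are 22 mm wide; open, the fingers measure 114 mm over their backs; the gripper's body (76 mm by 85 mm) begins 54 mm behind the grasp point. The pads swing forward as they close: fully open they stand 13 mm farther back than shut.
Start: joints at [-1.33, 0.241, 0.005, 1.335, 0, 1.571], TCP at [0.119, -0.486, 0.231] pointing down, gripper open.
Joint ranges: [-2.72, 2.72], [-1.05, 1.87], [-1.09, 1.28], [-1.99, 2.15], [-1.42, 1.44], [-3.14, 3.14]. Speed limits (rad/s): [2.79, 2.79, 3.14, 3.14, 3.14, 3.14].

INTERFACE

Orientations are given as a unit quaternion [x, y, z, w].
In Python, from workcell import get_obs, camera, camera_model, job_done, masks_of gives the robot as it stands.
- The arm moves only by the tool jog_arm, never from a script. Its argument "deltas" is a list that holds one entry, the list of rows, each a list of 7 numbers: the shift along the tool's x, y, z in mm, then the turn, a rotation vector about the tool's x, y, z in degrees, then the finger opening in mm, from 0 to 85.4. A call has 1 to 5 rows; each row shifts and turns the pose as measured when the row begins, along the tool's axes as they then stand; what a row does not reach is not made up. A row lasts 1/10 s, in which the tool goes at most 50 mm and 8.59 degrees, less where a joint would pass 70% of its speed; a pose out of reach is approached as far as the arm can. A call with a gripper value outside its range is refused whole. The fingers move at their own pace and stop on an object; the grip force is fixed at half the most. Time passes only in rows, so rows that do not move let the fingers close. It gives the time, the measured TCP pose, the force and the opening at its end, in the units of the state.
- get_obs(): the state, without advancing time (a new reading comes with each control period).
- camera(name): name is "side" or "top" or "wrist"; returns the picture (480x640x3 uint8, red, green, blue); there is no depth.
- camera_model(name): a dict with "fovy" (degrees; the focal length in pixels is half the picture's height over the tangent of half this angle, whatever the lens; pixels are square), "cx", "cy" (the principal point, pixels), "k1" (the pictures are not rectified: a ray, as slopes to the right and down, at radius r is drawn at 1 + k1 r^2 times it, then the intrinsics apply), "pose" (4x4, takes a point from camera to world coordinates); the wrist camera has in their place "T_tool_cam" (4x4, takes a point from camera to tool coordinates, whose origin is the TCP and whose axes are the flange's). Camera axes: x right, y down, z forward; pixel columns grow to the right and rows downward; lengths in m; the calibration is good to about 2 mm. A picture is of the moment at which its call begins: read the wrist's pose just before it. camera_model takes no time and is no camera call.
- job_done(): hands the job in, once; it reports no verdict.
Trained networks look in the newest picture that a camera, given by its name, has taken for a name from the list of things; names that differ only in an ending like _2 or _b are one class to them, and where a whole thing is asked for, a point or a joint stands for the part that bears it (a point fixed in the world has none). Each returns a list of dicts, best first, with "conf" (0 to 1); they miss things now and then, are a little off and sometimes report something else, mostly with a low value. They report only what shows in the picture. A call takes as long as a camera call.
- masks_of(target, camera): "pixels" (480x640 bool, what is visible of it) and "at" ([column, row] in pixels, amid what is visible of it).
The state is a dict: "clock": time; "joint_pos": joint angles; "joint_vel": joint speeds; "tau": joint torques, N m; "eef_pos": TCP position; "tool_rot": TCP orientation; "ft_force": force on the tool from outside, world axes, zero at the start; "ft_torque": the same for the moment, N m; "grip_width": finger opening in m.
Only numpy, scipy, OpenCV 4.12 (cv2) and the standard library are available. Lean on these libraries where they do the work, as an engineer would, in place of code of your own. Each camera call takes 0.05 s, during which the arm holds its last target. There are 200 camera calls.

TASK

The board tray of the grey bench tester has stayed locked shut with a charger board in it. Take the long green screwdriver out of the tool foam, put its shaft through the small release hole at the bottom of the square recess in the tester's front and push back the spring catch hidden deep inside, so that the tray springs out. The front of the handle has to go into the recess as well, so for this it must be held by the rear of the handle, which the foam covers: it takes a second grip. Then lay the screwdriver flat on the bench top, outside the foam, with the tray left fully out and everything else on the bench left where it is.

Things in the scene. Friction and masses are not known exactly. Their poses are not given: they have to be found in the camera images.
- tester: grey bench tester with off-white front, a fixed box 156 mm wide (y), 180 mm high, on the left of the bench. Origin on its underside; x points into it, y to its left, z up. Its front face is the plane x = -65 mm, its back x = +75 mm. In the face: display and keys upper right, the release recess on the left, below them the board tray, flush, with nothing to grip.
- release_hole (a point): centre of the release hole, 100 mm above the bench and 45 mm left of the tester's middle: round, 14 mm, chamfered, yellow-ringed, in the middle of the floor of a square recess 44 mm wide and high, 30 mm deep from the face. Axes as the tester: x is the direction in which the hole runs, level, into the tester. Behind the 4 mm thick floor it is open as far as the catch's paddle.
- paddle (a point): middle of the paddle of the hidden catch, a steel plate 30 mm wide and 34 mm high standing square behind the hole, 82 mm beyond the hole's mouth (112 mm behind the face); moves with the catch. The pushing tip must reach 93 mm beyond the hole's mouth to free the tray; about 97 mm is the stop.
- catch (a joint): angle (rad) of the catch, a spring-loaded bell crank on a level axis 44 mm below the hole's centre line: 0 = hooked to the tray, grows as the paddle is pushed in. Above about 0.24 (paddle pushed 10 to 11 mm) the hook is clear of the tray; stop at 0.34. The push needed is about 2.5 N at first and 5 to 6 N at release and at the stop. It springs back when let go.
- tray (a joint): travel (m) of the board tray out of the tester, towards -x of the tester: 0 = shut and locked, 0.070 = fully out. Once the hook is clear a damped spring drives it out in about a second, with 2 to 4 N.
- tray_front (a point): middle of the tray's front, which is 97 mm wide and reaches from 13 to 63 mm above the bench; it comes out under the release hole. Axes as the tester. The bench between the tester and the robot is clear. Between tester and foam stands a fixed white test fixture with a board on it: carry things well above it.
- long_driver: long screwdriver, green handle, 196 mm, 60 g, loose; starts in one of the foam's two pockets (either). Origin: centre of its underside. Lies along its y axis: tip at y = -98 mm, steel shaft 4.8 mm thick up to y = +7, handle (24 mm wide in x, 22 mm high) from y = +7 to +98; centre line 11 mm above the origin. The handle fits into the recess but not the hole: the shaft goes in 105 mm at most.
- driver_tip (a point): tip of the long screwdriver, on its centre line; axes as its body
- driver_handle (a point): middle of the green handle, on its centre line (y = +52.5 mm of the body); axes as its body
- short_driver: short screwdriver with orange handle, 172 mm long, its shaft 81 mm and so too short for the catch; lies in the other pocket, same way round. Origin at the centre of its underside, tip at y = -86 mm. Bystander.
- tool_foam: hard foam tool tray, fixed, black with blue pocket floors, 171 (x) by 224 (y) by 36 mm high, on the right of the bench. Origin: centre of its underside. Pockets along y at x = -32.5 and +32.5 mm, floors 10 mm above the bench, 2.5 mm of play beside the handles, tools sunk 4 mm below the top, tips to -y. Finger room only in a slot across both pockets, y = -1 to +41, x = -77 to +77 mm, as deep as they.
- multimeter: orange and black hand multimeter lying on its back, 146 x 74 x 45 mm, loose, on the right of the foam; origin under its centre. Bystander.
- usb_charger: small white wall charger, 38 x 57 x 27 mm, loose, on the blue mat on the far left; origin under its centre. Bystander.
- flux_bottle: small white bottle with red needle cap, 31 mm across, 100 mm high, loose, standing left of the tester; origin under its centre. Bystander.

How it is judged:
On the way:
1. the long screwdriver's tip, reaching in through the release hole, holds the catch pushed back clear of the tray (value of joint catch above 0.2 rad and y of driver_tip in the frame of release_hole between -0.02 and 0.02 m and z of driver_tip in the frame of release_hole between -0.02 and 0.02 m and x of driver_tip in the frame of release_hole above 0.085 m), for 0.05 s.
At the end, for the whole second after the job is handed in: The tray stands at least 62 mm of its 70 mm out, and the long screwdriver lies flat on the bench top itself (middle of its handle and tip on the level of a tool lying on the bench, within about 5 mm, so neither in or on the foam nor leaning on anything) and at rest; nothing is held (value of joint tray above 0.062 m and height (world z) of driver_tip below 0.018 m and height (world z) of driver_handle between 0.004 and 0.0165 m and linear speed of long_driver below 0.02 m/s and angular speed of long_driver below 0.3 rad/s); the robot touches nothing.
It fails at once if a bystander is shifted by more than 30 mm (short screwdriver, multimeter, white charger, flux bottle) (distance of any of short_driver, multimeter, usb_charger, flux_bottle from where it was at the start of the episode above 0.03 m).
It also fails if it takes over 64 s, if anything falls off the work surface, if the arm or the gripper's body presses on something with over 40 N, if the wrist force passes 120 N, or if a joint passes its speed limit or range.

## Working session

There is one attempt and no reset: what is moved stays moved. The work goes in short steps, Python scripts to look and compute and a tool call to move; the robot and the scene stay as the last step left them, time stands still between calls to the robot, and variables do not carry over. Pictures are saved under pics/ and viewed, about 8 in all and at most 12, crops included, and the job is handed in when it is done.

Besides the shell and the picture viewer there is one more tool, called after "Request:" by a JSON object that holds its "method" and its "body". jog_arm: Moves the arm, as the interface text tells. Its arguments: {"type":"object","properties":{"deltas":{"type":"array"}},"required":["deltas"]}

```bash
mkdir -p pics; cat > h.py <<'E'
import numpy as np, cv2
from scipy.spatial.transform import Rotation as R
from workcell import *
def shot(n,f=None):
    o=get_obs(); im=camera(n)
    if f: cv2.imwrite('pics/'+f,im[:,:,::-1])
    return o,im
def pose(n,o):
    m=camera_model(n)
    if n!='wrist': return m,np.array(m['pose'])
    T=np.eye(4);T[:3,:3]=R.from_quat(o['tool_rot']).as_matrix();T[:3,3]=o['eef_pos']
    return m,T@np.array(m['T_tool_cam'])
def K(m):
    f=240/np.tan(np.radians(m['fovy'])/2); return np.array([[f,0,m['cx']],[0,f,m['cy']],[0,0,1]]),np.array([m['k1'],0,0,0,0.])
def ray(n,o,uv):
    m,T=pose(n,o);k,d=K(m)
    p=cv2.undistortPoints(np.array(uv,float).reshape(-1,1,2),k,d)[:,0]
    return T[:3,3],np.c_[p,np.ones(len(p))]@T[:3,:3].T
def onz(n,o,uv,z):
    c,r=ray(n,o,uv); return c+r*((z-c[2])/r[:,2])[:,None]
def proj(n,o,P):
    m,T=pose(n,o);k,d=K(m); q=(np.array(P,float).reshape(-1,3)-T[:3,3])@T[:3,:3]
    return cv2.projectPoints(q,np.zeros(3),np.zeros(3),k,d)[0][:,0]
E
python3 - <<'E'
from h import *
np.set_printoptions(precision=4,suppress=True)
o,a=shot('top','top.png');_,b=shot('side','side.png')
print(o)
for n in('top','side'):
    m=camera_model(n);print(n,m['fovy'],np.array(m['pose'])[:3,3])
    for t in('tester','release_hole','tray_front','long_driver','short_driver','tool_foam','multimeter','usb_charger','flux_bottle'):
        try: r=masks_of(t,n)
        except Exception as e: print(t,e);continue
        for x in r[:2]:
            ys,xs=np.nonzero(x['pixels']);print(n,t,round(x['conf'],2),x['at'],xs.min(),xs.max(),ys.min(),ys.max())
E
```

```text
{'clock': 0.0, 'joint_pos': array([-1.33  ,  0.2414,  0.0037,  1.3352, -0.    ,  1.5708]), 'joint_vel': array([-0.0001, -0.0006,  0.0001, -0.0009,  0.0001,  0.0011]), 'tau': array([  0.0013, -37.2318,  25.2407,   0.017 ,  -0.    ,  -0.    ]), 'eef_pos': array([ 0.1191, -0.4849,  0.2304]), 'tool_rot': array([ 0.9928,  0.1201, -0.0001, -0.0011]), 'ft_force': array([-0.1565, -0.7272,  0.0747]), 'ft_torque': array([-0.0119,  0.0214,  0.0269]), 'grip_width': 0.0854664174973593}
top 53.32621574405353 [0.3404 0.0045 1.5134]
top tester 0.74 [235.5, 225.9] 206 269 197 255
top release_hole 0.74 [239.3, 225.9] 206 269 198 255
top tray_front 0.5 [239.0, 252.8] 229 257 251 255
top tray_front 0.42 [518.1, 242.2] 499 534 220 266
top long_driver 0.82 [459.6, 269.1] 455 468 226 283
top short_driver 0.61 [445.1, 259.9] 435 448 226 274
top tool_foam 0.7 [451.7, 246.5] 419 486 209 289
top multimeter 0.59 [516.9, 245.2] 498 535 219 267
top usb_charger 0.55 [155.4, 279.5] 146 161 272 287
top flux_bottle 0.65 [188.9, 262.4] 182 192 255 263
top flux_bottle 0.59 [460.6, 265.3] 454 468 224 283
side 55.52907103523671 [-0.4577  0.9119  0.932 ]
side tester 0.95 [240.0, 273.0] 205 274 234 314
side release_hole 0.73 [238.7, 272.2] 205 274 233 314
side tray_front 0.87 [252.9, 295.7] 243 267 286 308
side long_driver 0.69 [254.4, 295.9] 242 267 284 308
side short_driver 0.66 [208.8, 329.9] 203 214 317 339
side short_driver 0.56 [382.1, 228.0] 381 388 228 232
side multimeter 0.36 [211.5, 330.7] 203 214 317 341
side usb_charger 0.76 [183.3, 363.6] 176 194 357 372
side flux_bottle 0.78 [208.1, 332.0] 203 214 317 340
```

View pics/top.png

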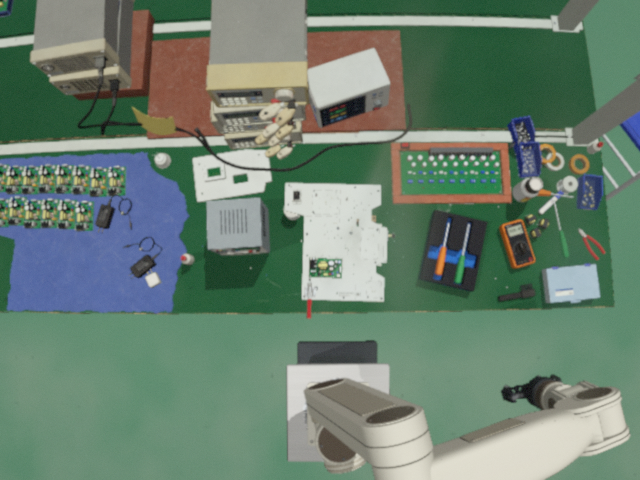

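View pics/side.png

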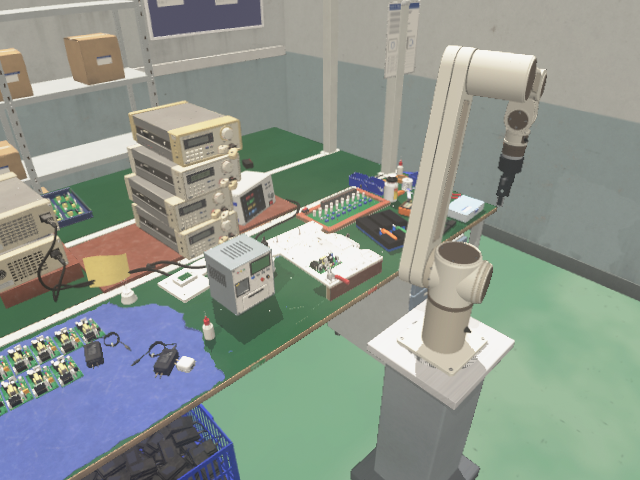

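The top view shows the foam at (452,250), tilted a little, with the green driver in its right pocket (459,269) and the orange one on the left; both handles point towards the robot. The tester is at (237,226), its front facing the robot (row ~255). The side view shows the tester at (240,273) and clear bench in front of it.

```bash
python3 - <<'E'
from h import *
np.set_printoptions(precision=4,suppress=True)
o,a=shot('top')
for t,z in(('tool_foam',.036),('tester',.18),('long_driver',.021)):
    r=masks_of(t,'top')[0]
    c,_=cv2.findContours(r['pixels'].astype(np.uint8),0,2);c=max(c,key=cv2.contourArea)
    b=cv2.boxPoints(cv2.minAreaRect(c));P=onz('top',o,b,z);print(t,P[:,:2].tolist(),P.mean(0)[:2])
hsv=cv2.cvtColor(a,cv2.COLOR_RGB2HSV)
m=camera_model('wrist');print(np.array(m['T_tool_cam']),m['fovy'])
print(R.from_quat(o['tool_rot']).as_matrix())
print('bench edge',onz('top',o,[[250,312],[300,312]],0))
E
```

```text
tool_foam [[0.40421838915452585, -0.2506588345008398], [0.6338005803023492, -0.3018989935985753], [0.5981510836041357, -0.4819250276806156], [0.3685783690905232, -0.4268479511154999]] [ 0.5012 -0.3653]
tester [[0.6410685078594635, 0.374466435589752], [0.6429804566941273, 0.195363858237961], [0.48254379691134974, 0.1897182473775219], [0.47941690499925504, 0.3658477862202739]] [0.5615 0.2813]
long_driver [[0.4032205817514166, -0.3678045221347716], [0.4887364886311818, -0.38585709797467105], [0.4841705835218505, -0.41112229636516384], [0.3986378013581858, -0.39288265721116356]] [ 0.4437 -0.3894]
[[ 0.0003 -0.9593 -0.2825  0.0719]
 [ 1.      0.0001  0.0009  0.0003]
 [-0.0008 -0.2825  0.9593 -0.1432]
 [ 0.      0.      0.      1.    ]] 60.449862260423444
[[ 0.9712  0.2384 -0.    ]
 [ 0.2384 -0.9712  0.    ]
 [-0.     -0.     -1.    ]]
bench edge [[0.316  0.275  0.    ]
 [0.3149 0.1165 0.    ]]
```

```bash
cat >> h.py <<'E'
def down(yaw): # tool down, tool x along yaw (deg)
    return R.from_euler('z',yaw,degrees=True)*R.from_quat([1,0,0,0])
def plan(p,rot,n,grip=85,o=None):
    "rows from the present pose to p,rot in n steps"
    o=o or get_obs(); p0=np.array(o['eef_pos']);r0=R.from_quat(o['tool_rot']); w=(r0.inv()*rot).as_rotvec()
    P=p0;Q=r0
    for i in range(1,n+1):
        p1=p0+(np.array(p)-p0)*i/n; q1=r0*R.from_rotvec(w*i/n)
        d=Q.inv().apply(p1-P)*1e3; t=np.degrees((Q.inv()*q1).as_rotvec()); print([round(float(x),1) for x in d]+[round(float(x),2) for x in t]+[grip]); P,Q=p1,q1
E
python3 -c "
from h import *
plan([.42,-.385,.24],down(-12),10)"
```

```text
[31.6, -2.6, -0.9, 0.0, -0.0, 2.58, 85]
[31.5, -4.0, -0.9, 0.0, -0.0, 2.58, 85]
[31.2, -5.4, -0.9, 0.0, -0.0, 2.58, 85]
[31.0, -6.8, -0.9, 0.0, -0.0, 2.58, 85]
[30.6, -8.2, -0.9, 0.0, -0.0, 2.58, 85]
[30.2, -9.6, -0.9, 0.0, -0.0, 2.58, 85]
[29.8, -10.9, -0.9, 0.0, -0.0, 2.58, 85]
[29.2, -12.3, -0.9, 0.0, -0.0, 2.58, 85]
[28.7, -13.6, -0.9, 0.0, -0.0, 2.58, 85]
[28.0, -14.8, -0.9, 0.0, -0.0, 2.58, 85]
```

Request:
{"method": "jog_arm", "body": {"deltas": [[[31.5,-3,-1,0,0,2.6,85],[31.5,-4,-1,0,0,2.6,70],[31,-5.5,-1,0,0,2.6,60],[31,-7,-1,0,0,2.6,50],[30.5,-8,-1,0,0,2.6,46]]]}}

```text
clock: 1.7
eef_pos: [0.2705, -0.4362, 0.2363]
tool_rot: [1.0, -0.002, -0.0, 0.001]
ft_force: [0.7, -0.0, 0.8]
grip_width: 0.0458
```

Request:
{"method": "jog_arm", "body": {"deltas": [[[30,-9.5,-1,0,0,2.6,46],[30,-11,-1,0,0,2.6,46],[29,-12,-1,0,0,2.6,46],[29,-13.5,-1,0,0,2.6,46],[28,-15,-1,0,0,2.6,46]]]}}

```text
clock: 2.2
eef_pos: [0.4283, -0.3873, 0.2415]
tool_rot: [0.993, -0.12, -0.0, 0.001]
ft_force: [-0.4, 0.8, -0.3]
grip_width: 0.0462
```

```bash
python3 - <<'E'
from h import *
np.set_printoptions(precision=4,suppress=True)
o,a=shot('wrist','w1.png');print(o['eef_pos'],o['tool_rot'])
for t,z in(('long_driver',.021),('short_driver',.021)):
  for r in masks_of(t,'wrist')[:1]:
    c,_=cv2.findContours(r['pixels'].astype(np.uint8),0,2);c=max(c,key=cv2.contourArea)
    b=cv2.boxPoints(cv2.minAreaRect(c));P=onz('wrist',o,b,z);print(t,r['conf'],b.tolist(),P[:,:2].tolist())
# green handle by colour
h=cv2.cvtColor(a,cv2.COLOR_RGB2HSV); g=((h[:,:,0]>55)&(h[:,:,0]<85)&(h[:,:,1]>140)&(h[:,:,2]>60)).astype(np.uint8)
g[:, :]&=masks_of('long_driver','wrist')[0]['pixels'].astype(np.uint8)
ys,xs=np.nonzero(g);P=onz('wrist',o,np.c_[xs,ys],.021)[:,:2]
c=P.mean(0);u,s,v=np.linalg.svd(P-c,full_matrices=False);d=v[0]*np.sign(v[0,0]);t=(P-c)@d;q=(P-c)@[-d[1],d[0]]
print(len(P),c,d,np.degrees(np.arctan2(d[1],d[0])),t.min(),t.max(),np.percentile(q,[1,99]))
print('front end',c+d*t.max(),'rear',c+d*t.min())
E
```

```text
[ 0.4283 -0.3873  0.2415] [ 0.9927 -0.1204 -0.0002  0.001 ]
long_driver 0.76 [[305.9999694824219, 7.0], [331.9999694824219, 7.0], [331.9999694824219, 242.99996948242188], [305.9999694824219, 242.99996948242188]] [[0.5898590176831284, -0.41400904322884047], [0.5848915230360647, -0.43421177905805003], [0.39367488441046394, -0.3882819397508267], [0.39940091453827403, -0.36507824446586956]]
short_driver 0.65 [[226.12738037109375, 25.439735412597656], [254.64381408691406, 24.383567810058594], [262.2095947265625, 228.65890502929688], [233.6931610107422, 229.715087890625]] [[0.5924549026946558, -0.34792986141435206], [0.587435777492891, -0.37056325636236315], [0.42212693715395505, -0.3297474679584579], [0.427441124537377, -0.30414514700555617]]
856 [ 0.4342 -0.3877] [ 0.9634 -0.268 ] -15.547509599608444 -0.039387122645557916 0.052123846752439695 [-0.0099  0.0123]
front end [ 0.4844 -0.4017] rear [ 0.3963 -0.3772]
```

View pics/w1.png

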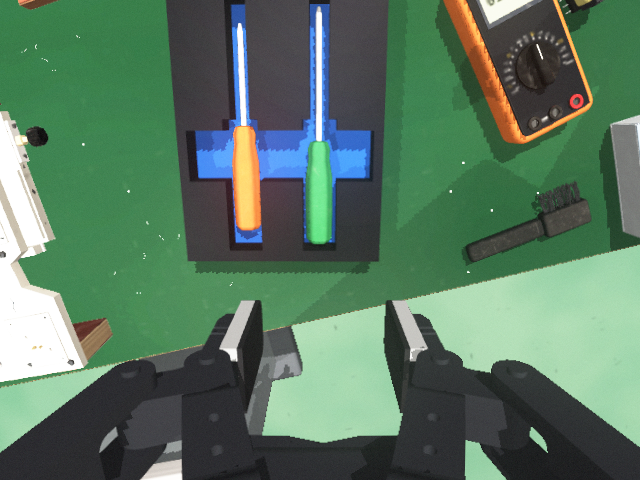

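Pixels: green driver tip (319,8), handle front (319,141), rear (320,243), upright in the image, so the jaws are already aligned with it. The slot is clear on both sides (rows 130–178).

Request:
{"method": "jog_arm", "body": {"deltas": [[[14,-1,0,0,0,0,46],[14,-1,35,0,0,0,46],[14,0,45,0,0,0,46],[0,0,45,0,0,0,46],[0,0,40,0,0,0,46]]]}}

```text
clock: 2.9
eef_pos: [0.4694, -0.4043, 0.0816]
tool_rot: [0.993, -0.122, 0.007, 0.007]
ft_force: [0.3, -0.1, -0.2]
grip_width: 0.046
```

```bash
python3 - <<'E'
from h import *
np.set_printoptions(precision=4,suppress=True)
o,a=shot('wrist','w2.png');print(o['eef_pos'],o['tool_rot'],o['grip_width'])
r=masks_of('long_driver','wrist')[0];m=r['pixels'];ys,xs=np.nonzero(m);print(r['conf'],ys.min(),ys.max())
for k in range(ys.min(),ys.max(),20):
    x=xs[ys==k]
    if len(x): print(k,x.min(),x.max(),onz('wrist',o,[[x.mean(),k]],.021))
print(proj('wrist',o,[[.4705,-.3953,.021],[.4705,-.3953,.032]]))
E
```

```text
[ 0.4694 -0.4043  0.0816] [ 0.9925 -0.1215  0.007   0.0072] 0.046014650748237344
0.92 18 402
18 298 300 [[ 0.5882 -0.4238  0.021 ]]
38 295 304 [[ 0.5799 -0.4219  0.021 ]]
58 295 304 [[ 0.5715 -0.4197  0.021 ]]
78 295 304 [[ 0.5629 -0.4174  0.021 ]]
98 295 305 [[ 0.5542 -0.4154  0.021 ]]
118 296 305 [[ 0.5453 -0.4133  0.021 ]]
138 296 305 [[ 0.5363 -0.411   0.021 ]]
158 297 305 [[ 0.527  -0.4088  0.021 ]]
178 297 305 [[ 0.5176 -0.4063  0.021 ]]
198 297 305 [[ 0.508  -0.4038  0.021 ]]
218 298 306 [[ 0.498  -0.4017  0.021 ]]
238 298 306 [[ 0.4878 -0.399   0.021 ]]
258 284 321 [[ 0.4774 -0.3965  0.021 ]]
278 284 320 [[ 0.4667 -0.3935  0.021 ]]
298 282 325 [[ 0.4555 -0.3913  0.021 ]]
318 283 325 [[ 0.4441 -0.3886  0.021 ]]
338 282 325 [[ 0.4325 -0.3853  0.021 ]]
358 283 325 [[ 0.4203 -0.3824  0.021 ]]
378 284 324 [[ 0.4078 -0.3791  0.021 ]]
398 292 315 [[ 0.3949 -0.3754  0.021 ]]
[[303.5814 270.6451]
 [302.8735 277.8644]]
```

View pics/w2.png

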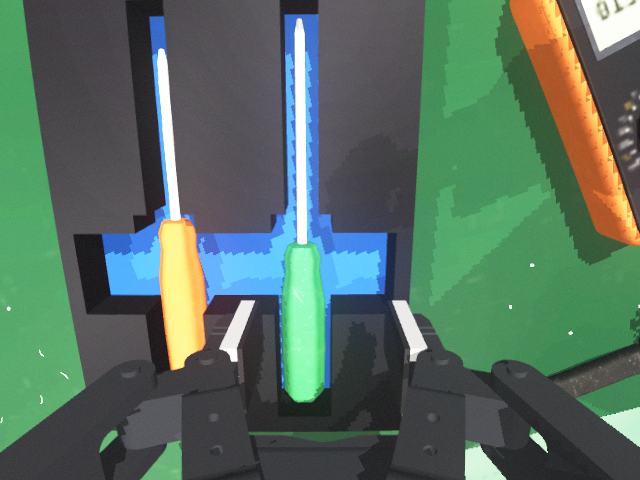

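Driver tip (299,18), handle front (302,243), slot rows 235–295; the TCP is about 9 mm too far to the driver's right, so correct before going down.

```bash
python3 -c "
from h import *
plan([.472,-.3953,.055],down(-13.9),3,46)"
```

```text
[1.6, -2.4, 7.2, 0.12, -0.07, -0.03, 46]
[1.7, -2.4, 7.2, 0.12, -0.07, -0.03, 46]
[1.7, -2.4, 7.2, 0.12, -0.07, -0.03, 46]
```

Request:
{"method": "jog_arm", "body": {"deltas": [[[2,-3,8,0.2,-0.1,0,46],[2,-3,8,0.2,-0.1,0,46],[1,-2,8,0,0,0,46],[0,0,0,0,0,0,46]]]}}

```text
clock: 3.4
eef_pos: [0.4739, -0.3979, 0.0578]
tool_rot: [0.992, -0.123, 0.004, 0.002]
ft_force: [-0.0, 0.7, 0.3]
grip_width: 0.0461
```

```bash
python3 -c "
from h import *
plan([.472,-.3953,.013],down(-13.9),5,46);print(get_obs()['eef_pos'])"
```

```text
[-0.6, -0.4, 9.0, 0.03, -0.09, -0.05, 46]
[-0.6, -0.4, 9.0, 0.03, -0.09, -0.05, 46]
[-0.5, -0.4, 9.0, 0.03, -0.09, -0.05, 46]
[-0.5, -0.4, 9.0, 0.03, -0.09, -0.05, 46]
[-0.5, -0.4, 9.0, 0.03, -0.09, -0.05, 46]
[ 0.47393683 -0.39787895  0.05778919]
```

Request:
{"method": "jog_arm", "body": {"deltas": [[[-1,-1,10,0,-0.2,0,46],[-1,-1,10,0,-0.2,0,46],[-0.5,0,10,0,0,0,46],[0,0,10,0,0,0,46],[0,0,2,0,0,0,46]]]}}

```text
clock: 3.9
eef_pos: [0.4739, -0.3965, 0.0154]
tool_rot: [0.992, -0.123, 0.002, 0.003]
ft_force: [-0.2, 1.4, -0.5]
grip_width: 0.0461
```

Request:
{"method": "jog_arm", "body": {"deltas": [[[0,0,1.5,0,0,0,35],[0,0,0,0,0,0,20],[0,0,0,0,0,0,10],[0,0,0,0,0,0,10],[0,0,0,0,0,0,10]]]}}

```text
clock: 4.4
eef_pos: [0.4739, -0.3965, 0.0135]
tool_rot: [0.992, -0.123, 0.002, 0.003]
ft_force: [0.1, -0.7, -1.0]
grip_width: 0.0227
```

Request:
{"method": "jog_arm", "body": {"deltas": [[[0,0,0,0,0,0,10],[0,0,-10,0,0,0,10],[0,0,-20,0,0,0,10],[0,0,-30,0,0,0,10],[0,0,-30,0,0,0,10]]]}}

```text
clock: 4.9
eef_pos: [0.4704, -0.3934, 0.1025]
tool_rot: [0.992, -0.123, -0.003, -0.0]
ft_force: [0.6, -0.6, -0.5]
grip_width: 0.0228
```

```bash
python3 -c "
from h import *
o=get_obs();print(o['joint_pos'])
o['eef_pos']=np.array(o['eef_pos'])+[0,0,.147]
plan([.385,.27,.25],down(85),15,10,o)"
```

```text
[-0.69511272  0.54489081  0.11686884  1.14733101 -0.00274498  2.69276003]
[-16.3, -41.5, 0.0, -0.02, 0.02, -6.61, 10]
[-11.4, -43.1, 0.0, -0.02, 0.02, -6.61, 10]
[-6.4, -44.1, 0.0, -0.02, 0.02, -6.61, 10]
[-1.3, -44.6, -0.0, -0.02, 0.02, -6.61, 10]
[3.9, -44.4, -0.0, -0.02, 0.02, -6.61, 10]
[9.0, -43.7, -0.0, -0.02, 0.02, -6.61, 10]
[13.9, -42.4, -0.0, -0.02, 0.02, -6.61, 10]
[18.7, -40.5, -0.1, -0.02, 0.02, -6.61, 10]
[23.2, -38.1, -0.1, -0.02, 0.02, -6.61, 10]
[27.5, -35.1, -0.1, -0.02, 0.02, -6.61, 10]
[31.3, -31.7, -0.1, -0.02, 0.02, -6.61, 10]
[34.8, -27.9, -0.1, -0.02, 0.02, -6.61, 10]
[37.8, -23.7, -0.1, -0.02, 0.02, -6.61, 10]
[40.2, -19.2, -0.1, -0.02, 0.02, -6.61, 10]
[42.2, -14.5, -0.0, -0.02, 0.02, -6.61, 10]
```

Request:
{"method": "jog_arm", "body": {"deltas": [[[0,0,-40,0,0,0,10],[0,0,-40,0,0,0,10],[0,0,-40,0,0,0,10],[0,0,-27,0,0,0,10],[-16,-41,0,0,0,-6.6,10]]]}}

```text
clock: 5.4
eef_pos: [0.4674, -0.354, 0.2641]
tool_rot: [0.998, -0.066, 0.003, 0.004]
ft_force: [-0.2, 1.0, -0.3]
grip_width: 0.0225
```

Request:
{"method": "jog_arm", "body": {"deltas": [[[-11,-43,0,0,0,-6.6,10],[-6,-44,0,0,0,-6.6,10],[-1,-45,0,0,0,-6.6,10],[4,-44,0,0,0,-6.6,10],[9,-44,0,0,0,-6.6,10]]]}}

```text
clock: 5.9
eef_pos: [0.4381, -0.1278, 0.268]
tool_rot: [0.973, 0.229, 0.007, 0.009]
ft_force: [0.3, -0.4, -0.8]
grip_width: 0.0226
```

Request:
{"method": "jog_arm", "body": {"deltas": [[[14,-42,0,0,0,-6.6,10],[19,-40,0,0,0,-6.6,10],[23,-38,0,0,0,-6.6,10],[27,-35,0,0,0,-6.6,10],[31,-32,0,0,0,-6.6,10]]]}}

```text
clock: 6.4
eef_pos: [0.4008, 0.0996, 0.2698]
tool_rot: [0.863, 0.505, 0.009, 0.012]
ft_force: [2.1, 0.5, -1.0]
grip_width: 0.0226
```

```bash
python3 -c "
from h import *
o=get_obs();print(o['clock'],o['eef_pos'],o['joint_pos'],o['grip_width'])
plan([.385,.27,.20],down(85),6,10,o)"
```

```text
6.4 [0.40083979 0.09956163 0.26979152] [ 0.25769468  0.03344991 -0.13879188  1.37509177 -0.01937756  2.33908825] 0.022624210551268613
[23.5, -16.5, 11.2, 0.29, 0.04, -4.04, 10]
[24.6, -14.8, 11.3, 0.29, 0.04, -4.04, 10]
[25.5, -13.0, 11.4, 0.29, 0.04, -4.04, 10]
[26.4, -11.1, 11.5, 0.29, 0.04, -4.04, 10]
[27.1, -9.1, 11.5, 0.29, 0.04, -4.04, 10]
[27.6, -7.1, 11.6, 0.29, 0.04, -4.04, 10]
```

Request:
{"method": "jog_arm", "body": {"deltas": [[[23,-16,11,0.3,0,-4,10],[25,-15,11,0.3,0,-4,10],[25,-13,11,0.3,0,-4,10],[26,-11,11,0.3,0,-4,10],[27,-9,11,0.3,0,-4,10]]]}}

```text
clock: 6.9
eef_pos: [0.3851, 0.2493, 0.2192]
tool_rot: [0.755, 0.656, 0.006, 0.004]
ft_force: [-0.4, -0.4, 0.8]
grip_width: 0.0226
```

Request:
{"method": "jog_arm", "body": {"deltas": [[[27,-7,11,0.3,0,-4,10],[0,0,0,0,0,0,10],[0,0,0,0,0,0,10]]]}}

```text
clock: 7.2
eef_pos: [0.3805, 0.2808, 0.2086]
tool_rot: [0.729, 0.685, 0.004, 0.002]
ft_force: [0.1, -0.1, 0.0]
grip_width: 0.0227
```

```bash
python3 -c "
from h import *
o,a=shot('top','t2.png');s,b=shot('wrist','w3.png');cv2.imwrite('pics/t2c.png',np.vstack([cv2.resize(a[170:330,130:350,::-1],(640,465)),cv2.resize(b[:,:,::-1],(160,120)).repeat(1,0)[:, :].copy() if 0 else np.zeros((1,640,3),np.uint8)]))
print(o['clock'],o['eef_pos'],R.from_quat(o['tool_rot']).as_matrix())
plan([.385,.27,.04],down(85),4,10,o)
print(proj('top',o,[[.40,.39,0],[.40,.19,0],[.5,.29,0]]))"
```

```text
7.2 [0.38052109 0.28079171 0.20861081] [[ 0.06148433  0.99806475  0.00929677]
 [ 0.99810103 -0.06151616  0.00317741]
 [ 0.00374317  0.00908375 -0.99995174]]
[-2.8, 0.9, 42.2, 0.13, -0.06, 0.37, 10]
[-2.7, 1.0, 42.2, 0.13, -0.06, 0.37, 10]
[-2.7, 1.1, 42.2, 0.13, -0.06, 0.37, 10]
[-2.6, 1.2, 42.2, 0.13, -0.06, 0.37, 10]
[[214.5020971  285.66167234]
 [276.72850094 285.175341  ]
 [245.72012278 254.16519697]]
```

View pics/t2c.png

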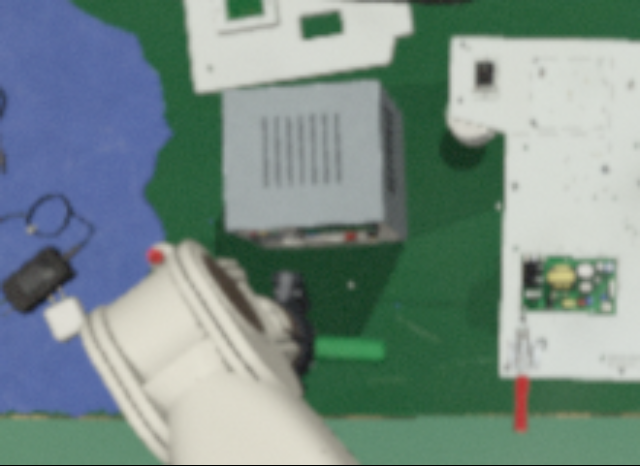

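The picture shows the green handle sticking out to the right of the gripper (345,348 in the crop), with clear bench below; the tester front is well ahead.

Request:
{"method": "jog_arm", "body": {"deltas": [[[-3,1,42,0.1,0,0.3,10],[-3,1,42,0.1,0,0.3,10],[-3,1,42,0.1,0,0.3,10],[-2,1,42,0.1,0,0.3,10],[0,0,5,0,0,0,10]]]}}

```text
clock: 7.8
eef_pos: [0.3927, 0.2686, 0.0388]
tool_rot: [0.74, 0.673, 0.011, 0.001]
ft_force: [-0.7, -0.3, -1.0]
grip_width: 0.0228
```

```bash
python3 -c "
from h import *
o=get_obs();print(o['eef_pos'],o['ft_force'])
plan(np.r_[o['eef_pos'][:2],.0075],down(85.5),3,10,o)"
```

```text
[0.39265969 0.26855005 0.03882287] [-0.66576932 -0.25769066 -0.99570814]
[-0.2, -0.2, 10.4, 0.31, -0.28, -0.31, 10]
[-0.1, -0.1, 10.4, 0.31, -0.28, -0.31, 10]
[-0.1, -0.1, 10.4, 0.31, -0.28, -0.31, 10]
```

Request:
{"method": "jog_arm", "body": {"deltas": [[[0,0,10,0.4,-0.4,0,10],[0,0,10,0.4,-0.3,0,10],[0,0,8,0,0,0,10],[0,0,0,0,0,0,10],[0,0,0,0,0,0,10]]]}}

```text
clock: 8.3
eef_pos: [0.3979, 0.2705, 0.0147]
tool_rot: [0.741, 0.672, 0.006, 0.001]
ft_force: [0.2, -0.2, -0.3]
grip_width: 0.0225
```

Request:
{"method": "jog_arm", "body": {"deltas": [[[0,0,6,0.3,-0.3,0,10],[0,0,4,0.3,0,0,10],[0,0,1,0,0,0,10],[0,0,0,0,0,0,10]]]}}

```text
clock: 8.7
eef_pos: [0.3992, 0.2718, 0.0047]
tool_rot: [0.74, 0.672, 0.002, -0.001]
ft_force: [0.3, -0.4, -1.0]
grip_width: 0.0229
```

Request:
{"method": "jog_arm", "body": {"deltas": [[[0,0,0,0,0,0,40],[0,0,0,0,0,0,60],[0,0,0,0,0,0,60],[0,0,-30,0,0,0,60],[0,0,-45,0,0,0,60]]]}}

```text
clock: 9.2
eef_pos: [0.3947, 0.2685, 0.0759]
tool_rot: [0.74, 0.672, -0.005, -0.002]
ft_force: [0.7, 0.1, -0.2]
grip_width: 0.0599
```

Request:
{"method": "jog_arm", "body": {"deltas": [[[-12,0,-40,0,0,-8,60],[-12,0,0,0,0,-8.5,60],[-12,0,0,0,0,-8.5,60],[-12,0,0,0,0,-8.5,60],[-12,0,0,0,0,-8.5,60]]]}}

```text
clock: 9.7
eef_pos: [0.4109, 0.2132, 0.1258]
tool_rot: [0.445, 0.896, 0.003, 0.0]
ft_force: [0.4, -0.4, -0.4]
grip_width: 0.0603
```

Request:
{"method": "jog_arm", "body": {"deltas": [[[0,0,0,0,0,-8.5,60],[0,0,0,0,0,-8.5,60],[0,0,0,0,0,-8.5,60],[0,0,0,0,0,-8.5,60],[0,0,0,0,0,-8.5,60]]]}}

```text
clock: 10.2
eef_pos: [0.4116, 0.2113, 0.1269]
tool_rot: [0.086, 0.996, 0.003, 0.002]
ft_force: [0.1, -0.3, -0.1]
grip_width: 0.0598
```

Request:
{"method": "jog_arm", "body": {"deltas": [[[0,0,0,0,0,-8.5,60],[0,0,0,0,0,-8.5,60],[0,0,0,0,0,-8.5,60],[0,0,0,0,0,-8.5,60],[0,0,0,0,0,-8.5,60]]]}}

```text
clock: 10.7
eef_pos: [0.4113, 0.211, 0.1275]
tool_rot: [-0.285, 0.959, 0.002, 0.004]
ft_force: [-0.8, -0.3, -0.1]
grip_width: 0.0602
```

Request:
{"method": "jog_arm", "body": {"deltas": [[[0,0,0,0,0,-8.5,60],[0,0,0,0,0,-8.5,60],[0,0,0,0,0,-8.5,60],[0,0,0,0,0,-8.5,60],[0,0,0,0,0,-8.5,60]]]}}

```text
clock: 11.2
eef_pos: [0.4109, 0.2108, 0.128]
tool_rot: [-0.616, 0.788, 0.001, 0.004]
ft_force: [1.1, 0.2, 0.2]
grip_width: 0.0602
```

```bash
python3 -c "
from h import *
o=get_obs();print(o['clock'],o['eef_pos'],o['joint_pos'],R.from_quat(o['tool_rot']).as_matrix())
plan([.393,.212,.12],down(265.5),3,60,o)"
```

```text
11.2 [0.41088718 0.21077112 0.12804143] [ 0.47220376  0.23476933 -0.28524653  1.04237301  0.00268205 -0.85576411] [[-0.2404145  -0.97065009  0.00626737]
 [-0.97064106  0.24045237  0.00621261]
 [-0.00753728 -0.00458976 -0.99996106]]
[1.1, 5.9, 2.6, -0.1, 0.14, -3.14, 60]
[0.7, 5.9, 2.7, -0.1, 0.14, -3.14, 60]
[0.4, 6.0, 2.7, -0.1, 0.14, -3.14, 60]
```

Request:
{"method": "jog_arm", "body": {"deltas": [[[1,6,2,0,0.1,-3,60],[1,6,2,0,0.1,-3,60],[0,6,2,0,0.1,-2.5,60],[0,0,0,0,0,0,60]]]}}

```text
clock: 11.6
eef_pos: [0.3923, 0.212, 0.1223]
tool_rot: [-0.676, 0.737, -0.002, 0.003]
ft_force: [-0.2, -0.6, -0.2]
grip_width: 0.0599
```

```bash
python3 - <<'E'
from h import *
np.set_printoptions(precision=4,suppress=True)
o,a=shot('wrist','w4.png');print(o['eef_pos'],o['tool_rot'],o['grip_width'])
r=masks_of('long_driver','wrist')[0];m=r['pixels'];ys,xs=np.nonzero(m);print(r['conf'],xs.min(),xs.max(),ys.min(),ys.max())
for k in range(ys.min(),ys.max(),30):
    x=xs[ys==k]
    if len(x): print(k,x.min(),x.max(),onz('wrist',o,[[x.mean(),k]],.011))
k=ys.max();print(onz('wrist',o,[[xs[ys==k].mean(),k]],.011))
plan([.3934,.2121,.05],down(264.5),3,60,o)
E
```

```text
[0.3923 0.212  0.1223] [-0.6758  0.7371 -0.0017  0.0028] 0.05994270279460223
0.64 305 344 210 440
210 318 324 [[0.3929 0.1921 0.011 ]]
240 307 343 [[0.392  0.2118 0.011 ]]
270 306 342 [[0.3944 0.2321 0.011 ]]
300 306 340 [[0.3969 0.2534 0.011 ]]
330 308 335 [[0.3999 0.2757 0.011 ]]
360 318 324 [[0.4023 0.2992 0.011 ]]
390 317 323 [[0.4052 0.324  0.011 ]]
420 316 321 [[0.4087 0.3503 0.011 ]]
[[0.4107 0.3688 0.011 ]]
[-0.0, -0.2, 24.1, -0.12, 0.04, 0.18, 60]
[-0.0, -0.2, 24.1, -0.12, 0.04, 0.18, 60]
[-0.0, -0.3, 24.1, -0.12, 0.04, 0.18, 60]
```

View pics/w4.png

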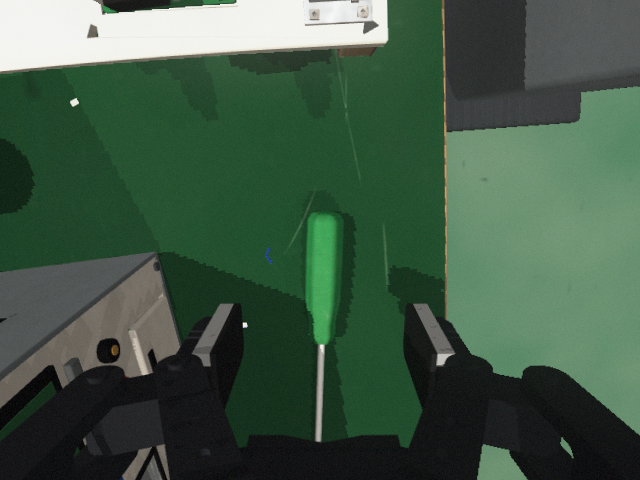

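The driver lies on the bench: rear end (322,211), handle front (321,345), shaft to the bottom. The jaws straddle its line; go down on the rear.

Request:
{"method": "jog_arm", "body": {"deltas": [[[0,0,24,-0.1,0,0,60],[0,0,24,-0.1,0,0,60],[0,0,24,0,0,0,60],[0,0,22,0,0,0,60],[0,0,10,0,0,0,60]]]}}

```text
clock: 12.2
eef_pos: [0.4002, 0.2149, 0.0192]
tool_rot: [-0.673, 0.739, -0.002, 0.008]
ft_force: [-0.4, 0.2, -0.2]
grip_width: 0.06
```

```bash
python3 -c "
from h import *
o=get_obs();print(o['eef_pos'],o['ft_force'],R.from_quat(o['tool_rot']).as_matrix())
plan([.3932,.2120,.003],down(264.2),2,60,o)"
```

```text
[0.40017977 0.21485381 0.01923163] [-0.37255629  0.24447525 -0.20417711] [[-0.0927252  -0.99557648  0.01514969]
 [-0.99565005  0.09284982  0.00773921]
 [-0.00911163 -0.01436617 -0.99985529]]
[1.8, 3.5, 8.1, -0.41, 0.26, 0.24, 60]
[1.8, 3.4, 8.1, -0.41, 0.26, 0.24, 60]
```

Request:
{"method": "jog_arm", "body": {"deltas": [[[2,3.5,4,-0.5,0.3,0.2,60],[2,3,5,-0.5,0.3,0.2,60],[0,0,6,0,0,0,60],[0,0,1,0,0,0,50],[0,0,0,0,0,0,40]]]}}

```text
clock: 12.7
eef_pos: [0.3945, 0.2117, 0.0031]
tool_rot: [-0.67, 0.742, 0.001, -0.001]
ft_force: [0.2, 1.0, 0.2]
grip_width: 0.0404
```

```bash
python3 -c "
from h import *
o=get_obs();print(o['eef_pos'],o['ft_force'],R.from_quat(o['tool_rot']).as_matrix())
plan([.3932,.2120,.003],down(264.2),1,40,o)"
```

```text
[0.39446586 0.21174349 0.00312151] [0.23982737 0.95810732 0.16231561] [[-1.01979883e-01 -9.94781525e-01 -3.13393840e-03]
 [-9.94785620e-01  1.01983388e-01 -9.79146055e-04]
 [ 1.29364606e-03  3.01774365e-03 -9.99994610e-01]]
[-0.1, 1.3, 0.1, 0.17, -0.07, -0.05, 40]
```

Request:
{"method": "jog_arm", "body": {"deltas": [[[0,1,0,0,0,0,20],[0,0,0,0,0,0,10],[0,0,0,0,0,0,10],[0,0,0,0,0,0,10],[0,0,-20,0,0,0,10]]]}}

```text
clock: 13.2
eef_pos: [0.3924, 0.2114, 0.023]
tool_rot: [-0.67, 0.742, 0.001, -0.002]
ft_force: [-1.2, -0.4, -0.7]
grip_width: 0.0226
```

Request:
{"method": "jog_arm", "body": {"deltas": [[[0,0,-45,0,0,0,10],[0,0,-45,0,0,0,10],[0,0,-45,0,0,0,10],[0,0,-45,0,0,0,10],[0,0,-20,0,0,0,10]]]}}

```text
clock: 13.7
eef_pos: [0.3908, 0.2104, 0.2284]
tool_rot: [-0.67, 0.742, 0.002, -0.006]
ft_force: [0.7, 0.7, -0.8]
grip_width: 0.0225
```

```bash
python3 -c "
from h import *
o=get_obs();print(o['eef_pos'],o['ft_force'],o['grip_width'])
plan([.33,.28,.22],R.from_euler('y',-28,degrees=True)*down(180),12,10,o)
print(proj('wrist',o,[0,0,0])[0])
E=(R.from_euler('y',-28,degrees=True)*down(180)).as_quat()
print(proj('wrist',dict(eef_pos=[.33,.28,.22],tool_rot=E),[[.5,.325,.1],[.5,.36,.18],[.5,.2,.18],[.5,.2,0]]))"
```

```text
[0.39076313 0.21042319 0.2284162 ] [ 0.6765305   0.66060721 -0.78719866] 0.02249941935033425
[-5.3, 5.6, 0.7, 1.73, -1.96, 6.86, 10]
[-4.5, 6.2, 0.7, 1.73, -1.96, 6.86, 10]
[-3.7, 6.7, 0.7, 1.73, -1.96, 6.86, 10]
[-2.9, 7.2, 0.6, 1.73, -1.96, 6.86, 10]
[-2.0, 7.5, 0.4, 1.73, -1.96, 6.86, 10]
[-1.1, 7.7, 0.2, 1.73, -1.96, 6.86, 10]
[-0.1, 7.7, 0.0, 1.73, -1.96, 6.86, 10]
[0.8, 7.7, -0.2, 1.73, -1.96, 6.86, 10]
[1.7, 7.5, -0.5, 1.73, -1.96, 6.86, 10]
[2.6, 7.3, -0.8, 1.73, -1.96, 6.86, 10]
[3.4, 6.9, -1.1, 1.73, -1.96, 6.86, 10]
[4.1, 6.4, -1.4, 1.73, -1.96, 6.86, 10]
[746.58619341 -73.67690614]
[[374.34958659 319.97652086]
 [429.90788631 407.74421185]
 [216.75357049 407.62894213]
 [247.53450306 241.28560968]]
```

```bash
python3 -c "
from h import *
o=get_obs()
E=R.from_euler('y',-35,degrees=True)*down(180)
plan([.33,.21,.22],E,12,10,o)
print(proj('wrist',dict(eef_pos=[.33,.21,.22],tool_rot=E.as_quat()),[[.5,.325,.1],[.5,.36,.18],[.5,.2,.18],[.5,.2,0]]))"
```

```text
[0.5, 5.0, 0.8, 2.16, -2.43, 6.78, 10]
[1.2, 4.9, 0.5, 2.16, -2.43, 6.78, 10]
[1.8, 4.8, 0.3, 2.16, -2.43, 6.78, 10]
[2.3, 4.6, 0.0, 2.16, -2.43, 6.78, 10]
[2.8, 4.2, -0.2, 2.16, -2.43, 6.78, 10]
[3.3, 3.9, -0.5, 2.16, -2.43, 6.78, 10]
[3.7, 3.4, -0.8, 2.16, -2.43, 6.78, 10]
[4.0, 2.9, -1.1, 2.16, -2.43, 6.78, 10]
[4.3, 2.4, -1.4, 2.16, -2.43, 6.78, 10]
[4.5, 1.8, -1.6, 2.16, -2.43, 6.78, 10]
[4.6, 1.2, -1.9, 2.16, -2.43, 6.78, 10]
[4.6, 0.6, -2.1, 2.16, -2.43, 6.78, 10]
[[452.17321309 290.86336595]
 [515.50338479 377.60040232]
 [310.35540645 379.2176683 ]
 [313.73586508 209.10793202]]
```

Request:
{"method": "jog_arm", "body": {"deltas": [[[1,5,1,2.2,-2.4,6.8,10],[1,5,0.5,2.2,-2.4,6.8,10],[2,5,0,2.2,-2.4,6.8,10],[2,4.5,0,2.2,-2.4,6.8,10],[3,4,0,2.2,-2.4,6.8,10]]]}}

```text
clock: 14.2
eef_pos: [0.3693, 0.2117, 0.23]
tool_rot: [-0.406, 0.902, -0.0, 0.144]
ft_force: [-0.1, 0.2, 0.4]
grip_width: 0.0227
```

Request:
{"method": "jog_arm", "body": {"deltas": [[[3,4,0,2.2,-2.4,6.8,10],[4,3,-1,2.2,-2.4,6.8,10],[4,3,-1,2.2,-2.4,6.8,10],[4,2,-1,2.2,-2.4,6.8,10],[4.5,2,-2,2.2,-2.4,6.8,10]]]}}

```text
clock: 14.7
eef_pos: [0.3419, 0.2093, 0.225]
tool_rot: [-0.093, 0.958, -0.001, 0.272]
ft_force: [-0.1, 0.7, -0.4]
grip_width: 0.0227
```

Request:
{"method": "jog_arm", "body": {"deltas": [[[4.5,1,-2,2.2,-2.4,6.8,10],[4.5,1,-2,2.2,-2.4,6.8,10],[0,0,0,0,0,0,10]]]}}

```text
clock: 15.0
eef_pos: [0.3291, 0.2091, 0.2221]
tool_rot: [0.036, 0.949, -0.001, 0.314]
ft_force: [0.4, 0.2, -0.5]
grip_width: 0.0229
```

```bash
python3 -c "
from h import *
o,a=shot('wrist','w5.png');print(o['clock'],o['eef_pos'],o['tool_rot'],o['grip_width'])
for t in('tester','tray_front'):
  for r in masks_of(t,'wrist')[:1]: print(t,r['conf'],r['at'])
"
```

```text
15.0 [0.32906716 0.20905585 0.22206826] [ 3.55830520e-02  9.48693986e-01 -7.23670103e-04  3.14186319e-01] 0.02286172860402076
tester 0.84 [436.6, 280.4]
tray_front 0.82 [414.9, 224.7]
```

View pics/w5.png

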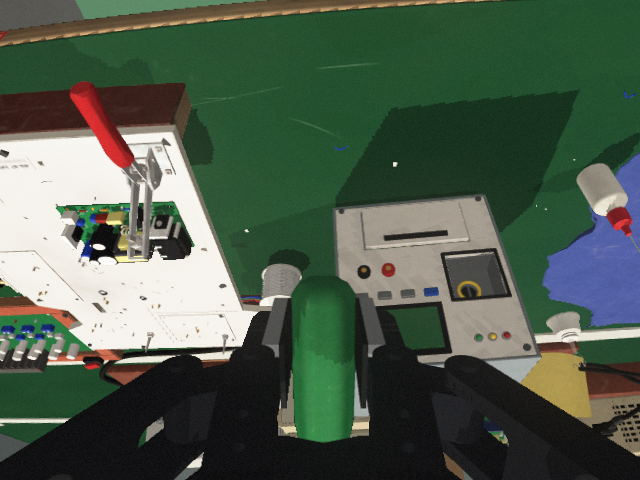

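The view (upside down) shows the tester face: its bench-side corners at (334,209) and (485,195), the top-left at (539,357), recess opening corners at (442,254), (495,249), (511,296), (456,301), and the yellow ring near (469,290). The driver is held by the rear of its handle.

```bash
cat > fit.py <<'E'
from h import *
from scipy.optimize import least_squares
np.set_printoptions(precision=4,suppress=True)
o=dict(eef_pos=[ 0.32906716,0.20905585,0.22206826],tool_rot=[ 3.55830520e-02,9.48693986e-01,-7.23670103e-04,3.14186319e-01])
im=cv2.imread('pics/w5.png');g=cv2.cvtColor(im,cv2.COLOR_BGR2GRAY)
uv=np.array([[334,209],[485,195],[539,357],[442,254],[495,249],[511,296],[456,301]],np.float32)
uv[3:]=cv2.cornerSubPix(g,uv[3:].reshape(-1,1,2).copy(),(4,4),(-1,-1),(3,30,.01))[:,0]
hsv=cv2.cvtColor(im,cv2.COLOR_BGR2HSV);c=hsv[250:303,440:512];y=(c[:,:,0]>18)&(c[:,:,0]<35)&(c[:,:,1]>120)&(c[:,:,2]>90)
ys,xs=np.nonzero(y);print('ring',len(xs),xs.min()+440,xs.max()+440,ys.min()+250,ys.max()+250)
(ex,ey),_,_=cv2.fitEllipse(cv2.convexHull(np.c_[xs+440,ys+250].astype(np.float32)));print(ex,ey)
M=np.array([[-65,-78,0],[-65,78,0],[-65,78,180],[-65,23,78],[-65,67,78],[-65,67,122],[-65,23,122],[-35,45,100]])/1e3
uv=np.vstack([uv,[ex,ey]]);print(uv)
w=np.array([1,1,1,1,1,1,1,.7])[:,None]
def W(p): return M@R.from_euler('z',p[2]).as_matrix().T+[p[0],p[1],p[3] if len(p)>3 else 0]
for x0 in([.56,.28,0],[.56,.28,0,0]):
    s=least_squares(lambda p:((proj('wrist',o,W(p))-uv)*w).ravel(),x0,loss='soft_l1',x_scale=.01)
    print(s.x,np.degrees(s.x[2]));print((proj('wrist',o,W(s.x))-uv).round(1).tolist());print('hole',W(s.x)[-1])
E
python3 fit.py
```

```text
ring 150 457 481 281 297
468.8035583496094 290.1253967285156
[[334.     209.    ]
 [485.     195.    ]
 [539.     357.    ]
 [440.4163 252.438 ]
 [495.9112 248.0247]
 [512.3209 295.695 ]
 [456.     301.    ]
 [468.8036 290.1254]]
[0.5719 0.2968 0.0953] 5.457994967635591
[[0.5, -0.5], [-0.8, -4.9], [3.3, 0.7], [5.0, 5.5], [-2.2, 4.6], [-5.1, -1.5], [-0.6, -1.5], [2.2, 2.0]]
hole [0.5328 0.3383 0.1   ]
[ 0.5732  0.2968  0.0901 -0.0008] 5.160138475192475
[[0.9, -0.6], [-0.9, -4.4], [2.7, 0.5], [5.0, 5.6], [-2.4, 4.9], [-5.4, -1.4], [-0.7, -1.5], [1.9, 2.1]]
hole [0.5343 0.3385 0.0992]
```

```bash
python3 -c "
from h import *
o=get_obs();print(o['joint_pos'])
E=R.from_euler('y',-50,degrees=True)*down(180)
for p in([.40,.23,.17],[.42,.25,.18]):
  print(proj('wrist',dict(eef_pos=p,tool_rot=E.as_quat()),[[.533,.338,.1],[.50,.38,.18],[.511,.215,0],[.496,.37,0]]).tolist())
plan([.40,.23,.17],E,4,10,o)"
```

```text
[ 0.96527893 -0.27666063 -0.70231741  0.76486271 -0.52842421  0.93791981]
[[467.2543308254599, 267.3601339333819], [568.914039494807, 371.03275849834364], [304.74469788717033, 139.87711504091817], [504.74487865231583, 129.00682760021516]]
[[446.65601029228094, 244.4906561748759], [550.6221827079273, 349.5792182776046], [277.79878111215976, 112.90194861502093], [486.28471452042334, 100.2313203471779]]
[-5.5, 6.2, 20.9, -0.45, -3.32, -0.94, 10]
[-4.4, 5.9, 21.3, -0.45, -3.32, -0.94, 10]
[-3.2, 5.7, 21.5, -0.45, -3.32, -0.94, 10]
[-2.1, 5.5, 21.7, -0.45, -3.32, -0.94, 10]
```

Request:
{"method": "jog_arm", "body": {"deltas": [[[-5.5,6,21,-0.4,-3.3,-1,10],[-4,6,21,-0.4,-3.3,-1,10],[-3,6,21,-0.4,-3.3,-1,10],[-2,5,21,-0.4,-3.3,-1,10],[0,0,0,0,0,0,10]]]}}

```text
clock: 15.65
eef_pos: [0.4056, 0.2302, 0.1744]
tool_rot: [-0.002, 0.904, -0.001, 0.427]
ft_force: [-0.4, -1.0, -1.4]
grip_width: 0.0228
```

```bash
python3 -c "
from h import *
o,a=shot('wrist','w6.png');print(o['clock'],o['eef_pos'].tolist(),o['tool_rot'].tolist(),o['grip_width'])
cv2.imwrite('pics/w6c.png',cv2.resize(a[100:400,260:640,::-1],None,fx=2,fy=2,interpolation=cv2.INTER_CUBIC))
"
```

```text
15.65 [0.40557430022915414, 0.23023677968318176, 0.17436794784216125] [-0.001513322926264517, 0.9040967004952967, -0.0008424459184127558, 0.42732441574535973] 0.022835383425642203
```

View pics/w6c.png

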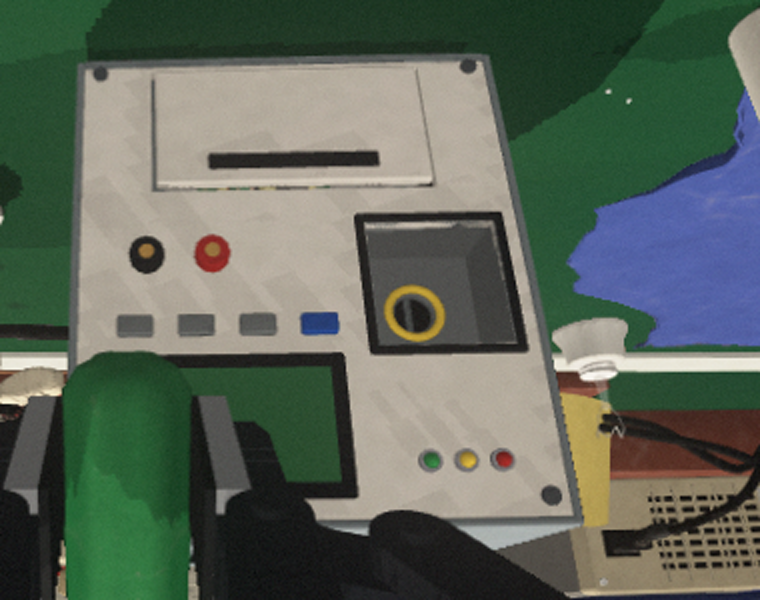

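The crop shows the ring whole at (414,313), recess inner edges (366,223)–(516,341), tray corners (153,72), (417,68), (432,183), (154,188), and face corners (80,65), (487,57), (581,520).

```bash
cat > fit2.py <<'E'
from h import *
from scipy.optimize import least_squares
np.set_printoptions(precision=4,suppress=True)
o=dict(eef_pos=[0.40557430022915414, 0.23023677968318176, 0.17436794784216125],tool_rot=[-0.001513322926264517, 0.9040967004952967, -0.0008424459184127558, 0.42732441574535973])
im=cv2.imread('pics/w6.png')
hsv=cv2.cvtColor(im,cv2.COLOR_BGR2HSV);r0,c0=230,440;c=hsv[r0:275,c0:490];y=(c[:,:,0]>18)&(c[:,:,0]<35)&(c[:,:,1]>120)&(c[:,:,2]>90)
ys,xs=np.nonzero(y);(ex,ey),_,_=cv2.fitEllipse(cv2.convexHull(np.c_[xs+c0,ys+r0].astype(np.float32)));print('ring',len(xs),ex,ey)
cr=np.array([[80,65],[487,57],[581,520],[366,223],[494,221],[516,341],[380,344],[153,72],[417,68],[432,183],[154,188]])/2+[260,100]
M=np.array([[-65,-78,0],[-65,78,0],[-65,78,180],[-65,23,78],[-65,67,78],[-65,67,122],[-65,23,122],[-65,-48.5,13],[-65,48.5,13],[-65,48.5,63],[-65,-48.5,63],[-35,45,100]])/1e3
uv=np.vstack([cr,[ex,ey]])
def W(p): return M@R.from_euler('z',p[2]).as_matrix().T+[p[0],p[1],p[3] if len(p)>3 else 0]
for x0 in([.56,.28,0],[.56,.28,0,0]):
    s=least_squares(lambda p:(proj('wrist',o,W(p))-uv).ravel(),x0,loss='soft_l1',x_scale=.01)
    print(s.x,np.degrees(s.x[2]));print((proj('wrist',o,W(s.x))-uv).round(1).tolist());print('hole',W(s.x)[-1])
E
python3 fit2.py
```

```text
ring 360 466.7837829589844 256.0924072265625
[0.5675 0.2927 0.0507] 2.9056568822069497
[[-0.2, -8.0], [-1.0, -8.5], [1.7, 1.7], [-0.5, -0.2], [-0.8, -0.2], [-0.4, 0.0], [-0.0, -0.4], [1.5, 1.1], [-2.0, 0.3], [0.4, 0.4], [1.8, 0.4], [0.1, 0.2]]
hole [0.5303 0.3359 0.1   ]
[ 0.5678  0.2928  0.0506 -0.0002] 2.8965421727658893
[[-0.0, -7.9], [-1.0, -8.4], [1.5, 1.4], [-0.4, -0.2], [-0.8, -0.2], [-0.5, -0.1], [-0.0, -0.5], [1.7, 1.1], [-2.0, 0.4], [0.3, 0.4], [2.0, 0.3], [0.1, 0.2]]
hole [0.5306 0.336  0.0998]
```

```bash
python3 -c "
from h import *
plan([.283,.3235,.15],down(182.9),7,10)"
```

```text
[13.9, 13.3, -11.2, -0.2, 7.22, -0.37, 10]
[15.1, 13.5, -9.3, -0.2, 7.22, -0.37, 10]
[16.1, 13.6, -7.3, -0.2, 7.22, -0.37, 10]
[16.8, 13.7, -5.2, -0.2, 7.22, -0.37, 10]
[17.2, 13.8, -3.0, -0.2, 7.22, -0.37, 10]
[17.3, 14.0, -0.8, -0.2, 7.22, -0.37, 10]
[17.2, 14.1, 1.4, -0.2, 7.22, -0.37, 10]
```

Request:
{"method": "jog_arm", "body": {"deltas": [[[14,13,-11,-0.2,7.2,-0.4,10],[15,13,-9,-0.2,7.2,-0.4,10],[16,14,-7,-0.2,7.2,-0.4,10],[17,14,-5,-0.2,7.2,-0.4,10],[17,14,-3,-0.2,7.2,-0.4,10]]]}}

```text
clock: 16.2
eef_pos: [0.3117, 0.2926, 0.1618]
tool_rot: [-0.017, 0.994, -0.002, 0.112]
ft_force: [0.9, -0.0, -1.1]
grip_width: 0.0228
```

Request:
{"method": "jog_arm", "body": {"deltas": [[[17,14,-1,-0.2,7.2,-0.4,10],[17,14,1,-0.2,7.2,-0.4,10],[0,0,0,0,0,0,10]]]}}

```text
clock: 16.5
eef_pos: [0.2782, 0.3221, 0.1649]
tool_rot: [-0.022, 1.0, 0.002, -0.018]
ft_force: [-0.0, -0.1, -0.9]
grip_width: 0.0228
```

```bash
python3 -c "
from h import *
o=get_obs();print(o['clock'],o['eef_pos'],o['joint_pos'],o['grip_width'])
plan([.2838,.3235,.092],down(182.9),4,10,o)"
```

```text
16.5 [0.27823105 0.32209221 0.16492212] [ 0.8377541   0.15560585 -0.28150761  1.15567445  0.02885891  0.79257938] 0.022783076185873646
[-2.1, 0.2, 18.2, 0.07, -0.52, -0.08, 10]
[-1.9, 0.2, 18.2, 0.07, -0.52, -0.08, 10]
[-1.7, 0.2, 18.2, 0.07, -0.52, -0.08, 10]
[-1.6, 0.3, 18.2, 0.07, -0.52, -0.08, 10]
```

Request:
{"method": "jog_arm", "body": {"deltas": [[[-2,0,18,0,-0.6,-0.1,10],[-2,0,18,0,-0.6,-0.1,10],[-2,0,18,0,-0.5,-0.1,10],[-2,0,16,0,-0.4,0,10],[0,0,0,0,0,0,10]]]}}

```text
clock: 17.0
eef_pos: [0.2889, 0.3207, 0.1014]
tool_rot: [-0.022, 1.0, 0.004, 0.008]
ft_force: [-0.5, -0.3, -0.6]
grip_width: 0.0227
```

```bash
python3 - <<'E'
from h import *
np.set_printoptions(precision=4,suppress=True)
o=get_obs();print(o['clock'],o['eef_pos'])
Q=R.from_quat(o['tool_rot']);print(Q.as_matrix())
plan([.2838,.3235,.092],down(182.9),2,10,o)
tip=np.array(o['eef_pos'])+Q.apply([-.177,0,-.008]);fr=np.array(o['eef_pos'])+Q.apply([-.072,0,-.008]);print(tip,'pred')
ims=[]
for n in('top','side'):
    _,a=shot(n);t=proj(n,o,[tip,fr,[.5305,.336,.1]]);print(n,t.tolist())
    c=t[0].astype(int);b=a[c[1]-40:c[1]+40,c[0]-50:c[0]+50,::-1];b=cv2.resize(b,None,fx=6,fy=6,interpolation=cv2.INTER_CUBIC)
    ims.append(b);print('origin',c-[50,40])
cv2.imwrite('pics/pre.png',cv2.resize(np.vstack(ims),(375,600)) if 0 else cv2.resize(np.hstack(ims),(800,320)))
E
```

```text
17.0 [0.2889 0.3207 0.1014]
[[-0.9989 -0.0447  0.0168]
 [-0.0445  0.999   0.0082]
 [-0.0171  0.0075 -0.9998]]
[2.6, 1.5, 4.7, 0.21, 0.49, -0.17, 10]
[2.5, 1.5, 4.7, 0.21, 0.49, -0.17, 10]
[0.4656 0.3285 0.1124] pred
top [[225.74504147521853, 261.95405228913455], [227.0155961316405, 297.4427397122012], [224.55788277984675, 240.84938312575375]]
origin [175 221]
side [[249.93688914451613, 287.8663711011751], [273.37674251503927, 304.0921642577716], [235.7063085817709, 282.7361641831609]]
origin [199 247]
```

View pics/pre.png

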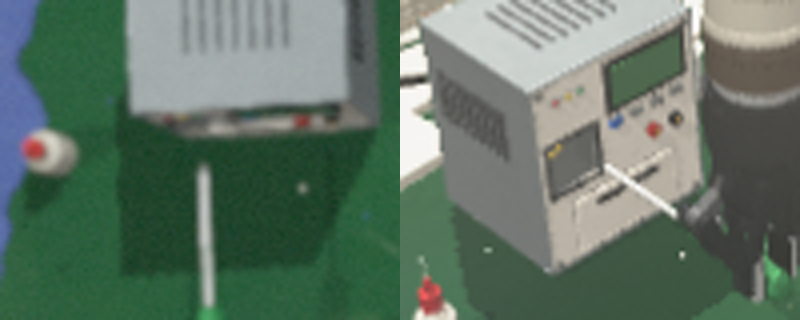

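Both views match the predicted tip within about 1 px (top: (225.8,262.2) against (225.7,262.0); side: (250.3,289) against (249.9,287.9)). Align and go in.

Request:
{"method": "jog_arm", "body": {"deltas": [[[2,2,4.5,0.2,0.6,-0.2,10],[2,1,4.5,0.2,0.5,-0.2,10],[0,0,0,0,0,0,10],[0,0,0,0,0,0,10]]]}}

```text
clock: 17.5
eef_pos: [0.2872, 0.3268, 0.0972]
tool_rot: [-0.026, 1.0, 0.004, 0.002]
ft_force: [0.1, -0.5, -0.5]
grip_width: 0.0225
```

```bash
cat > ins.py <<'E'
from h import *
import sys
np.set_printoptions(precision=4,suppress=True)
H=np.array([.5305,.336,.1]);d=np.array([np.cos(.0507),np.sin(.0507),0]);l=np.array([-d[1],d[0],0])
o=get_obs();Q=R.from_quat(o['tool_rot']);tip=o['eef_pos']+Q.apply([-.177,0,-.008])-H
print(o['clock'],'tip in hole mm: x %.1f y %.1f z %.1f'%(tip@d*1e3,tip@l*1e3,tip[2]*1e3),'axis err deg',np.degrees(down(182.9).inv()*Q).as_rotvec() if 0 else np.degrees((Q.inv()*down(182.9)).as_rotvec()),o['ft_force'],o['grip_width'])
x,n=float(sys.argv[1])/1e3,int(sys.argv[2]); plan(H+d*(x-.177)+[0,0,-.008],down(182.9),n,10,o)
E
python3 ins.py -5 4
```

```text
17.5 tip in hole mm: x -66.5 y 3.3 z 5.8 axis err deg [0.4042 0.1982 0.0818] [ 0.0922 -0.5153 -0.5301] 0.02248284818989146
[-15.4, -0.8, 1.3, 0.1, 0.05, 0.02, 10]
[-15.4, -0.8, 1.3, 0.1, 0.05, 0.02, 10]
[-15.4, -0.8, 1.3, 0.1, 0.05, 0.02, 10]
[-15.4, -0.8, 1.3, 0.1, 0.05, 0.02, 10]
```

Request:
{"method": "jog_arm", "body": {"deltas": [[[-14,-1.5,3,0.2,0.1,0,10],[-14,-1.5,2,0.2,0.1,0,10],[-10,-1,2,0,0,0,10],[0,0,0,0,0,0,10]]]}}

```text
clock: 17.9
eef_pos: [0.3298, 0.3251, 0.0899]
tool_rot: [-0.026, 1.0, -0.0, 0.001]
ft_force: [0.2, 0.1, -1.2]
grip_width: 0.0227
```

```bash
python3 ins.py -10 3
```

```text
17.9 tip in hole mm: x -24.0 y -0.5 z -1.9 axis err deg [-0.0052  0.0762  0.0849] [ 0.2065  0.1212 -1.1941] 0.022739761393673435
[-4.7, 0.2, -0.7, -0.0, 0.03, 0.03, 10]
[-4.7, 0.2, -0.7, -0.0, 0.03, 0.03, 10]
[-4.7, 0.2, -0.7, -0.0, 0.03, 0.03, 10]
```

Request:
{"method": "jog_arm", "body": {"deltas": [[[-4,0,-2,0,0,0,10],[-4,0,-1,0,0,0,10],[-4,0,0,0,0,0,10],[0,0,0,0,0,0,10]]]}}

```text
clock: 18.3
eef_pos: [0.3431, 0.3252, 0.0927]
tool_rot: [-0.025, 1.0, -0.0, 0.0]
ft_force: [0.9, 0.4, -0.3]
grip_width: 0.023
```

```bash
python3 ins.py 12 4
```

```text
18.3 tip in hole mm: x -10.7 y -1.3 z 0.7 axis err deg [-0.0448  0.0033  0.0081] [ 0.9263  0.3679 -0.309 ] 0.02304590920745929
[-5.7, 0.3, 0.2, -0.01, 0.0, 0.0, 10]
[-5.7, 0.3, 0.2, -0.01, 0.0, 0.0, 10]
[-5.7, 0.3, 0.2, -0.01, 0.0, 0.0, 10]
[-5.7, 0.3, 0.2, -0.01, 0.0, 0.0, 10]
```

Request:
{"method": "jog_arm", "body": {"deltas": [[[-6,0.7,0,0,0,0,10],[-6,0.6,0,0,0,0,10],[-6,0,0,0,0,0,10],[-6,0,0,0,0,0,10],[0,0,0,0,0,0,10]]]}}

```text
clock: 18.8
eef_pos: [0.3689, 0.3283, 0.0929]
tool_rot: [-0.026, 1.0, -0.0, 0.0]
ft_force: [-0.8, -0.0, -0.5]
grip_width: 0.0229
```

```bash
python3 ins.py 55 4
```

```text
18.8 tip in hole mm: x 15.2 y 0.6 z 1.0 axis err deg [-0.0259  0.0307  0.0627] [-0.8231 -0.0121 -0.4891] 0.022918127800474006
[-10.0, -0.1, 0.2, -0.01, 0.01, 0.02, 10]
[-10.0, -0.1, 0.2, -0.01, 0.01, 0.02, 10]
[-10.0, -0.1, 0.2, -0.01, 0.01, 0.02, 10]
[-10.0, -0.1, 0.2, -0.01, 0.01, 0.02, 10]
```

No contact force at 15 mm past the mouth: the shaft is in the hole.

Request:
{"method": "jog_arm", "body": {"deltas": [[[-10,0,0.2,0,0,0,10],[-10,0,0.2,0,0,0,10],[-10,0,0,0,0,0,10],[-10,0,0,0,0,0,10],[0,0,0,0,0,0,10]]]}}

```text
clock: 19.3
eef_pos: [0.4129, 0.3305, 0.0923]
tool_rot: [-0.026, 1.0, -0.0, 0.0]
ft_force: [-0.4, -1.0, -0.4]
grip_width: 0.0226
```

```bash
python3 ins.py 80 3
```

```text
19.3 tip in hole mm: x 59.2 y 0.6 z 0.5 axis err deg [-0.0221  0.0533  0.0456] [-0.3787 -0.9628 -0.4401] 0.02261743746274117
[-6.9, -0.2, 0.1, -0.01, 0.02, 0.02, 10]
[-6.9, -0.2, 0.1, -0.01, 0.02, 0.02, 10]
[-6.9, -0.2, 0.1, -0.01, 0.02, 0.02, 10]
```

Request:
{"method": "jog_arm", "body": {"deltas": [[[-8,-0.2,0,0,0,0,10],[-7,-0.2,0,0,0,0,10],[-5,0,0,0,0,0,10],[-5,0,0,0,0,0,10],[0,0,0,0,0,0,10]]]}}

```text
clock: 19.8
eef_pos: [0.4371, 0.3307, 0.0914]
tool_rot: [-0.026, 1.0, -0.001, -0.003]
ft_force: [-0.9, 0.2, 0.1]
grip_width: 0.0224
```

```bash
python3 ins.py 95 3
```

```text
19.8 tip in hole mm: x 83.5 y -0.3 z -1.7 axis err deg [-0.0879 -0.3277  0.0966] [-0.8983  0.2318  0.0779] 0.022356183369311486
[-3.8, 0.2, -0.2, -0.03, -0.11, 0.03, 10]
[-3.8, 0.2, -0.2, -0.03, -0.11, 0.03, 10]
[-3.8, 0.2, -0.2, -0.03, -0.11, 0.03, 10]
```

Request:
{"method": "jog_arm", "body": {"deltas": [[[-4,0.2,-0.3,0,-0.2,0,10],[-4,0,-0.2,0,-0.1,0,10],[-3,0,0,0,0,0,10],[0,0,0,0,0,0,10]]]}}

```text
clock: 20.2
eef_pos: [0.4433, 0.3305, 0.0905]
tool_rot: [-0.027, 1.0, -0.002, -0.005]
ft_force: [-4.6, 0.3, 1.0]
grip_width: 0.0226
```

```bash
python3 ins.py 96 3
```

```text
20.2 tip in hole mm: x 89.7 y -0.3 z -3.3 axis err deg [-0.2067 -0.5934  0.2409] [-4.5754  0.325   0.9529] 0.02257308535443703
[-2.1, 0.3, -0.5, -0.07, -0.2, 0.08, 10]
[-2.1, 0.3, -0.5, -0.07, -0.2, 0.08, 10]
[-2.1, 0.3, -0.5, -0.07, -0.2, 0.08, 10]
```

Request:
{"method": "jog_arm", "body": {"deltas": [[[-4,0.3,-1,0,-0.4,0,10],[-4,0.3,-1,0,-0.3,0,10],[-4,0,-0.5,0,-0.2,0,10],[-3,0,0,0,0,0,10],[-2,0,0,0,0,0,10]]]}}

```text
clock: 20.7
eef_pos: [0.4467, 0.3296, 0.0891]
tool_rot: [-0.03, 0.999, -0.004, -0.011]
ft_force: [-8.0, 1.3, 3.7]
grip_width: 0.0229
```

```bash
python3 ins.py 97 2; python3 -c "
from h import *
o,a=shot('side','s3.png')
for t in('tray_front',):
  for r in masks_of(t,'side')[:2]:
    print(t,r['conf'],r['at'])
cv2.imwrite('pics/s3c.png',cv2.resize(a[220:340,180:320,::-1],None,fx=4,fy=4))"
```

```text
20.7 tip in hole mm: x 93.1 y -0.3 z -6.8 axis err deg [-0.4521 -1.2505  0.5667] [-8.0184  1.2724  3.7033] 0.022937407385106277
[-2.0, 1.0, -1.5, -0.23, -0.63, 0.28, 10]
[-2.0, 1.0, -1.5, -0.23, -0.63, 0.28, 10]
tray_front 0.75 [264.7, 302.1]
tray_front 0.29 [231.4, 282.5]
```

The tray front has moved from (252.9,295.7) to (264.7,302.1) in the side picture: it is coming out. Hold a little, levelling the tool.

Request:
{"method": "jog_arm", "body": {"deltas": [[[-2,1,-2,-0.3,-1,0.4,10],[-2,0.5,-1.5,-0.2,-0.8,0.3,10],[-2,0,-1,0,-0.4,0,10],[-1,0,0,0,0,0,10],[-1,0,0,0,0,0,10]]]}}

```text
clock: 21.3
eef_pos: [0.4469, 0.3303, 0.0909]
tool_rot: [-0.026, 1.0, -0.001, 0.001]
ft_force: [-4.1, -0.2, 0.5]
grip_width: 0.0229
```

```bash
python3 ins.py 60 4; python3 -c "
from h import *
o,a=shot('side','s4.png')
for r in masks_of('tray_front','side')[:1]: print(r['conf'],r['at'])
d=R.from_euler('z',.0507).as_matrix()
print(proj('side',o,np.array([[.5675,.2927,0]])+np.array([[-.065,0,.038],[-.135,0,.038]])@d.T))
cv2.imwrite('pics/s4c.png',cv2.resize(a[220:340,180:320,::-1],None,fx=5,fy=5))"
```

```text
21.3 tip in hole mm: x 93.2 y -1.3 z -0.6 axis err deg [-0.1141  0.1653  0.0534] [-4.1021 -0.1545  0.4629] 0.02290916253827792
[8.3, 0.4, -0.3, -0.03, 0.04, 0.01, 10]
[8.3, 0.4, -0.3, -0.03, 0.04, 0.01, 10]
[8.3, 0.4, -0.3, -0.03, 0.04, 0.01, 10]
[8.3, 0.4, -0.3, -0.03, 0.04, 0.01, 10]
0.97 [261.6, 302.5]
[[255.17638166 296.30258275]
 [269.85496736 306.17385578]]
```

View pics/s4c.png

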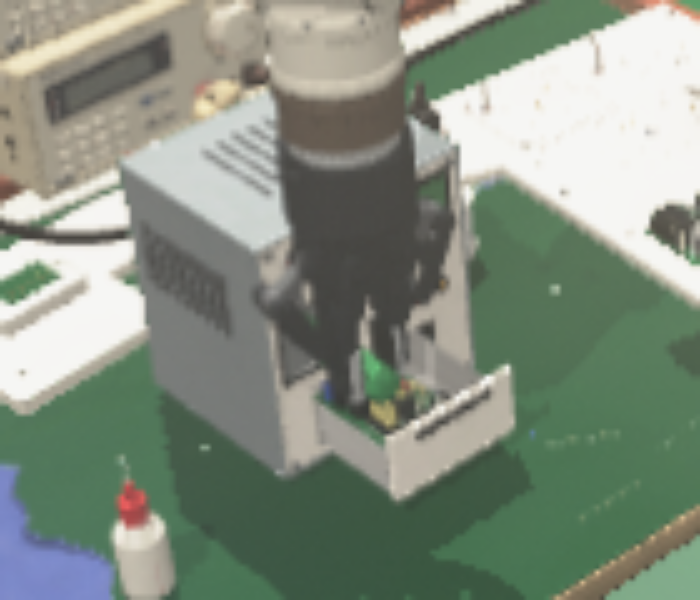

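The picture shows the tray standing out, front at (450,435) in the crop = (270,307), which matches the predicted fully-out position (269.9,306.2). Withdraw straight.

Request:
{"method": "jog_arm", "body": {"deltas": [[[10,0.5,0,0,0,0,10],[12,0.5,0,0,0,0,10],[15,0,0,0,0,0,10],[15,0,0,0,0,0,10],[15,0,0,0,0,0,10]]]}}

```text
clock: 21.9
eef_pos: [0.3831, 0.3294, 0.0922]
tool_rot: [-0.024, 1.0, 0.001, 0.009]
ft_force: [-0.4, -0.2, -0.5]
grip_width: 0.0225
```

```bash
python3 ins.py -65 5
```

```text
21.9 tip in hole mm: x 29.3 y 0.2 z 3.3 axis err deg [ 0.0807  1.0016 -0.1926] [-0.423  -0.2279 -0.507 ] 0.022511075515647065
[18.9, -0.2, -0.3, 0.02, 0.2, -0.04, 10]
[18.9, -0.2, -0.2, 0.02, 0.2, -0.04, 10]
[18.9, -0.2, -0.2, 0.02, 0.2, -0.04, 10]
[18.9, -0.2, -0.1, 0.02, 0.2, -0.04, 10]
[18.9, -0.2, -0.0, 0.02, 0.2, -0.04, 10]
```

Request:
{"method": "jog_arm", "body": {"deltas": [[[12,-0.2,0,0,0.6,0,10],[18,-0.2,0,0,0.4,0,10],[20,0,0,0,0.3,0,10],[20,0,0,0,0.3,0,10],[20,0,0,0,0.2,0,10]]]}}

```text
clock: 22.4
eef_pos: [0.2925, 0.3264, 0.094]
tool_rot: [-0.023, 1.0, 0.003, -0.002]
ft_force: [0.4, -0.3, -0.6]
grip_width: 0.023
```

```bash
python3 ins.py -65 1; python3 -c "
from h import *
plan([.34,.17,.13],down(270),11)"
```

```text
22.4 tip in hole mm: x -61.2 y 1.5 z 1.2 axis err deg [ 0.3785 -0.2647 -0.2847] [ 0.373  -0.2889 -0.6016] 0.023003706946873828
[3.8, -2.5, 2.0, 0.38, -0.26, -0.28, 10]
[-3.7, -14.4, -3.4, 0.05, 0.01, -7.94, 85]
[-1.6, -14.7, -3.4, 0.05, 0.01, -7.94, 85]
[0.4, -14.8, -3.4, 0.05, 0.01, -7.94, 85]
[2.5, -14.6, -3.3, 0.05, 0.01, -7.94, 85]
[4.5, -14.2, -3.3, 0.05, 0.01, -7.94, 85]
[6.4, -13.4, -3.3, 0.05, 0.01, -7.94, 85]
[8.2, -12.4, -3.3, 0.05, 0.01, -7.94, 85]
[9.8, -11.1, -3.3, 0.05, 0.01, -7.94, 85]
[11.3, -9.7, -3.3, 0.05, 0.01, -7.94, 85]
[12.5, -8.0, -3.3, 0.05, 0.01, -7.94, 85]
[13.5, -6.2, -3.3, 0.05, 0.01, -7.94, 85]
```

Request:
{"method": "jog_arm", "body": {"deltas": [[[5,-8,-30,0,0,0,10],[0,-15,-25,0,0,-4,10],[-2,-15,0,0,0,-8,10],[0,-15,0,0,0,-8,10],[2,-15,0,0,0,-8,10]]]}}

```text
clock: 22.9
eef_pos: [0.2996, 0.2594, 0.1524]
tool_rot: [-0.276, 0.961, 0.005, 0.003]
ft_force: [0.3, 0.5, -0.6]
grip_width: 0.0225
```

Request:
{"method": "jog_arm", "body": {"deltas": [[[4,-14,0,0,0,-8,10],[6,-13,0,0,0,-8,10],[8,-12,0,0,0,-8,10],[10,-11,0,0,0,-8,10],[11,-10,0,0,0,-8,10]]]}}

```text
clock: 23.4
eef_pos: [0.3225, 0.1874, 0.1542]
tool_rot: [-0.6, 0.8, 0.001, 0.01]
ft_force: [0.4, 0.7, -0.8]
grip_width: 0.0226
```

```bash
python3 -c "
from h import *
o=get_obs();print(o['clock'],o['eef_pos'],o['joint_pos'])
plan([.365,.17,.06],down(270),5,10,o)"
```

```text
23.4 [0.32251482 0.18740415 0.15421773] [ 0.52232635  0.02971662 -0.45343102  1.06781093  0.00498836 -0.76512907]
[1.3, -8.9, 18.9, -0.14, 0.19, -3.25, 10]
[1.7, -8.9, 18.9, -0.14, 0.19, -3.25, 10]
[2.2, -8.8, 18.9, -0.14, 0.19, -3.25, 10]
[2.6, -8.7, 18.9, -0.14, 0.19, -3.25, 10]
[3.1, -8.6, 18.9, -0.14, 0.19, -3.25, 10]
```

Request:
{"method": "jog_arm", "body": {"deltas": [[[1,-9,15,-0.1,0.2,-3.2,10],[2,-9,19,-0.1,0.2,-3.2,10],[2,-9,19,-0.1,0.2,-3.2,10],[3,-9,19,-0.1,0.2,-3.2,10],[3,-9,15,-0.1,0.2,-3,10]]]}}

```text
clock: 23.9
eef_pos: [0.373, 0.1695, 0.07]
tool_rot: [0.708, -0.706, 0.006, -0.009]
ft_force: [-0.9, -0.4, -1.5]
grip_width: 0.0226
```

```bash
python3 -c "
from h import *
o=get_obs();print(o['clock'],o['eef_pos'])
plan([.367,.17,.02],down(270),4,10,o)"
```

```text
23.9 [0.37297924 0.16953318 0.06997308]
[-0.1, 1.8, 12.5, -0.3, 0.04, 0.04, 10]
[-0.1, 1.7, 12.5, -0.3, 0.04, 0.04, 10]
[-0.1, 1.6, 12.5, -0.3, 0.04, 0.04, 10]
[-0.1, 1.6, 12.5, -0.3, 0.04, 0.04, 10]
```

Request:
{"method": "jog_arm", "body": {"deltas": [[[0,2,12,-0.4,0.1,0,10],[0,2,12,-0.4,0.1,0,10],[0,2,12,-0.3,0,0,10],[0,1,10,-0.2,0,0,10],[0,0,0,0,0,0,10]]]}}

```text
clock: 24.4
eef_pos: [0.3661, 0.1697, 0.0208]
tool_rot: [-0.706, 0.708, 0.0, -0.001]
ft_force: [-0.3, -0.1, -0.8]
grip_width: 0.0228
```

```bash
python3 -c "
from h import *
o=get_obs();print(o['clock'],o['eef_pos'],o['ft_force'])
plan([.367,.17,.004],down(270),2,10,o)"
```

```text
24.4 [0.36608459 0.16970404 0.02076378] [-0.32010938 -0.0868979  -0.76449222]
[-0.2, -0.5, 8.4, 0.04, -0.03, -0.05, 10]
[-0.2, -0.5, 8.4, 0.04, -0.03, -0.05, 10]
```

Request:
{"method": "jog_arm", "body": {"deltas": [[[0,-0.3,8,0,0,0,10],[0,-0.3,5,0,0,0,10],[0,0,2,0,0,0,10],[0,0,0,0,0,0,10]]]}}

```text
clock: 24.8
eef_pos: [0.3673, 0.1705, 0.0054]
tool_rot: [-0.707, 0.708, -0.0, 0.0]
ft_force: [-0.3, 0.1, -0.7]
grip_width: 0.0228
```

Request:
{"method": "jog_arm", "body": {"deltas": [[[0,0,2,0,0,0,10],[0,0,0,0,0,0,28],[0,0,0,0,0,0,40],[0,0,0,0,0,0,55],[0,0,0,0,0,0,55]]]}}

```text
clock: 25.3
eef_pos: [0.3687, 0.1711, 0.0045]
tool_rot: [-0.706, 0.708, -0.001, 0.002]
ft_force: [-0.6, -0.5, 1.4]
grip_width: 0.0553
```

Request:
{"method": "jog_arm", "body": {"deltas": [[[0,0,-20,0,0,0,55],[0,0,-40,0,0,0,55],[0,0,-40,0,0,0,55],[0,0,-45,0,0,0,55],[0,0,-45,0,0,0,55]]]}}

```text
clock: 25.8
eef_pos: [0.3628, 0.1684, 0.1946]
tool_rot: [-0.706, 0.708, 0.002, -0.006]
ft_force: [0.7, 0.3, -0.5]
grip_width: 0.0549
```

Request:
{"method": "jog_arm", "body": {"deltas": [[[40,0,0,0,0,0,55],[40,0,0,0,0,0,55],[0,0,0,0,0,0,55],[0,0,0,0,0,0,55],[0,0,0,0,0,0,55]]]}}

```text
clock: 26.3
eef_pos: [0.3684, 0.089, 0.2035]
tool_rot: [0.707, -0.707, 0.002, -0.003]
ft_force: [1.1, 0.5, -0.4]
grip_width: 0.0552
```

```bash
python3 -c "
from h import *
o,a=shot('wrist','w9.png');print(o['clock'],o['eef_pos'],o['ft_force'],o['joint_vel'])
r=masks_of('long_driver','wrist')
for x in r[:1]:
  ys,xs=np.nonzero(x['pixels']);print(x['conf'],xs.min(),xs.max(),ys.min(),ys.max());print(onz('wrist',o,[[xs[ys==k].mean(),k] for k in(ys.min(),ys.max())],.011))
s,b=shot('side');cv2.imwrite('pics/fin.png',np.hstack([cv2.resize(a[:,:,::-1],(400,300)),cv2.resize(b[220:370,170:370,::-1],(400,300),interpolation=cv2.INTER_CUBIC)]))
for t in('tray_front','flux_bottle','usb_charger'): print(t,[(x['conf'],x['at']) for x in masks_of(t,'side')[:1]])"
```

```text
26.3 [0.36841268 0.08900787 0.20353884] [ 1.07228445  0.47293812 -0.3838026 ] [ 0.00208727  0.00116846 -0.00029376 -0.00175332  0.00656654  0.00444755]
0.64 313 339 282 440
[[0.36693498 0.1496503  0.011     ]
 [0.36786632 0.31985548 0.011     ]]
tray_front [(0.87, [263.4, 303.5])]
flux_bottle [(0.58, [211.3, 331.1])]
usb_charger [(0.74, [185.8, 366.5])]
```

View pics/fin.png

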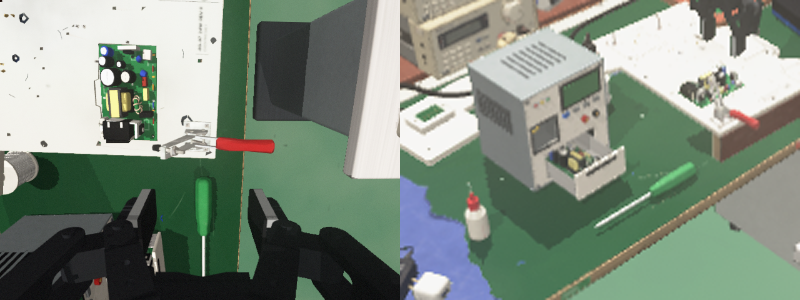

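The driver lies flat on the open bench in front of the tester, the tray is out, the bottle and charger stand where they were, and the gripper is clear and above everything.

```bash
python3 -c "
from workcell import *
print(job_done())"
```

```text
the job is handed in; nothing more can be done
None
```

The tray is out and the long screwdriver is lying flat on the bench; I handed the job in at about 26 s of the 64 s. No verdict came back.

**What I did:**
- I lifted the green screwdriver out of the foam slot by the front of its handle and laid it on the bench. I then gripped it again by the rear of the handle.
- I located the release hole from wrist pictures and slid the shaft in, with no contact force on the way to the catch.
- I pushed the catch back until the tip was about 93 mm beyond the hole's mouth, with up to 8 N on the wrist.
- I pulled straight out and laid the screwdriver along the bench, clear of the tray.

**Last checks:**
- **Tray:** in the side view during the push, its front stood where the fully-out position should appear, (270,307) against a predicted (269.9,306.2). The final picture still shows it out, though I did not re-measure it there.
- **Screwdriver:** the last picture shows it lying flat on open bench, with the gripper open and about 0.2 m above the bench.
- **Flux bottle and charger:** they were found within about 4 pixels of their starting positions.

**Not confirmed:**
- I judged the catch angle only from the tray springing out; I had no direct reading of it.
- During the hardest part of the push, the load tilted the tool about 1.5° and the estimated tip dropped about 7 mm. That is still inside the 20 mm limit, and I levelled it while holding.
- I did not check the short screwdriver and multimeter again after lifting out of the foam.

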